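Set the bobbin winder's fill dial by clicks and load the red bobbin

TASK

On the bobbin winder, turn the black fill dial gently counter-clockwise (seen from above) back to its zero stop without forcing it, then turn it clockwise exactly four clicks. Then put the empty red bobbin on the winder's spindle, all the way down, and let go; leave the other things on the table where they are.

Things in the scene. Friction and masses are not known exactly. Their poses are not given: they have to be found in the camera images.
- winder: bobbin winder: light grey fixed box 120 x 220 mm (x, y), 35 mm high, with a dark blue motor box 70 x 70 mm, 50 mm high, behind it (its own x 90 to 160, y 10 to 80 mm). Origin: centre of the grey box's underside, z up, x away from its front. On top: the dial at its y = +60 mm, the spindle at y = -60 mm
- dial_post: foot of the fill dial, fixed. Origin: on the dial's vertical axis, on the winder's top face (35 mm above the table). The dial has a click every 24 degrees, 10 in all clockwise (from above) from zero. Zero is itself a click, with the solid stop 3.5 degrees beyond. A click takes a peak of 0.06 to 0.15 N m, then it snaps on; let go between clicks it snaps to a neighbour. Start: 2 to 5 clicks above zero
- dial_grip (a point): point on the dial's axis, 26 mm above dial_post (fixed, it does not turn). The dial is a round black fluted knob with an orange cap, 42 mm in diameter, from 5 to 39 mm above the winder's top; grip it across its diameter from above, in any direction; a pinch of 25 N turns it without slipping. It looks the same at every click, its numbers worn off: neither poses nor looks tell its setting
- sleeve (a joint): twist of the dial's spring-mounted overload sleeve, which carries the dial, its detent and its stop: rad, positive clockwise from above, 0 when unloaded. It yields by 0.4 rad per N m of torque put on the dial: 0.03 to 0.06 rad at a click, more only when the dial is pushed against a stop. Over 0.2 rad either way (0.5 N m) the dial has been forced
- fill_stop (a joint): travel in m of the small brass fill-stop pin (4 mm high) that the dial drives out from under its edge, on the winder's top, on the side away from the robot: 0 at the zero click, 0.00025 (0.25 mm) more per click clockwise. Far finer than the noise of this reading
- spindle_seat (a point): point on the spindle's axis at its foot, on the winder's top face (35 mm above the table), where the underside centre of the bobbin must come to rest. The spindle is an upright steel pin 8 mm in diameter and 30 mm high, its top 5 mm tapered
- bobbin_red: the empty red bobbin to load, standing upright and loose, 30 g: 34 mm high, two flanges 32 mm in diameter and 6 mm thick at bottom and top, a 22 mm core between, a through hole 11.6 mm in diameter. Origin: centre of its underside, z up along its axis
- bobbin_blue: bystander: the same bobbin in blue
- bobbin_yellow: bystander: the same bobbin in yellow
- spool_green: bystander: green thread spool, 34 mm in diameter, 55 mm high, origin under its centre
- glue_bottle: bystander: white glue bottle with yellow label, 48 mm in diameter, 130 mm high, origin under its centre
- measuring_cup: bystander: translucent cup, 84 mm in diameter, 100 mm high, origin under its centre
- tape_roll: bystander: teal tape-measure case, a disc 60 mm in diameter, 22 mm high, origin under its centre
- rivet_jar: bystander: small clear jar with blue cap, 60 mm in diameter, 60 mm high, origin under its centre
Things that resemble listed ones, but are neither listed nor needed, are in the scene too. Leave any green look-alike of the bobbin_red alone.

How it is judged:
By the outcome, as a careful person would: the job done as asked, in the order asked, and still so for the second after the job is handed in, with the robot touching nothing.
It also fails if it takes over 72 s, if anything falls off the work surface, if the arm or the gripper's body presses on something with over 40 N, if the wrist force passes 120 N, or if a joint passes its speed limit or range.

ROBOT

A 6-joint arm with a two-finger parallel gripper is mounted at the origin on the work surface. World frame = base frame: x ahead of the robot, y to its left, z up, the work surface at z = 0. Lengths are in mm, angles in rad, forces in N, time in s.
With the tool pointing down it reaches from about 350 to 850 mm from the base axis. Payload 8.1 kg.
Tool frame: the origin (TCP) lies at the very end of the fingers, on their centre line; the grasp point (between the pads) lies r.tcp_to_grasp behind it (r.tcp_to_grasp is the distance from the TCP to the grasp point, in mm); y points along the fingers, z is the direction in which the jaws open and shut, and the axes are right-handed (so a half turn about y gives the same grasp; the last joint's range is limited). The gripper opens to 93 mm and grips with 3 to 60 N. Pads are 15 mm wide; open, the fingers measure 128 mm over their backs; the gripper's body (75 mm by 188 mm) begins 65 mm behind the grasp point.
Start: joints at [1.182, 0.13, 1.488, -0, 1.523, -0.085], TCP at [179.467, 572.535, 218.635] pointing down, gripper open.
Joint ranges: [-2.96, 2.96], [-0.89, 2.26], [0.02, 2.5], [-1.34, 4.48], [0, 2.73], [-2.66, 2.66]. Speed limits (rad/s): [2.39, 2.39, 2.79, 3.14, 3.14, 3.14].

INTERFACE

Orientations are given as a 3x3 rotation matrix whose columns are the frame's x, y, z axes.
In Python, from cell import r gives the robot as it stands. The module is installed in compiled form; this text tells all that it offers.
- The arm moves only by the tool move_arm, never from a script. Its argument "commands" is a list of rows, each an object with "dp": the shift along the tool's x, y, z in cm, a list of three; "dr": the turn, a rotation vector about the tool's x, y, z in rad, a list of three; "grip": the gripper command: -1 is shut, 1 is fully open, values between are in proportion. A call has 1 to 12 rows; each row shifts and turns the commanded pose from where the row before left it, along the tool's axes as they then stand; what a row does not reach is not made up. A row lasts 1/12 s, in which the tool goes at most 41.7 mm and 7.16 degrees, less where a joint would pass 70% of its speed; a pose out of reach is approached as far as the arm can. A call is refused whole if a number of a shift passes 4.17 or a number of a turn 0.125, either way. A call with a gripper value outside its range is refused whole. The fingers move at their own pace and stop on an object; the grip force is fixed at half the most. Time passes only in rows, so rows that do not move let the fingers close. It gives the time, the measured TCP pose, the force and the opening at its end, in the units of the state.
- r.sense(): the state, without advancing time (a new reading comes with each control period).
- r.snapshot(name): name is "side" or "top"; returns (picture, depth): 420x560x3 uint8, red, green, blue; 420x560 float32, mm along the optical axis (not along the pixel's ray), 0 where there is no reading.
- r.calibration(name): a dict with "mtx" (3x3 intrinsics, pixels), "world_to_cam" (4x4, takes a point from world to camera coordinates). Camera axes: x right, y down, z forward; pixel columns grow to the right and rows downward; lengths in mm; the calibration is good to about 2 mm. A picture is of the moment at which its call begins. calibration takes no time and is no camera call.
- r.hand_in(): hands the job in, once; it reports no verdict.
The state is a dict: "time": time; "joint_positions": joint angles; "qvel": joint speeds; "effort": joint torques, N m; "tcp_pos": TCP position; "eef_rot": TCP orientation; "contact_force": force on the tool from outside, world axes, zero at the start; "moment": the same for the moment, N m; "width": finger opening in mm.
Only numpy, scipy, OpenCV 4.12 (cv2) and the standard library are available. Lean on these libraries where they do the work, as an engineer would, in place of code of your own. Each camera call takes 0.05 s, during which the arm holds its last target.

## Working session

There is one attempt and no reset: what is moved stays moved. The work goes in short steps, Python scripts to look and compute and a tool call to move; the robot and the scene stay as the last step left them, time stands still between calls to the robot, and variables do not carry over. Pictures are saved under pics/ and viewed, and the job is handed in when it is done.

Besides the shell and the picture viewer there is one more tool, called after "Call:" as a command line: name --argument value ..., lists and objects as JSON in quotes. move_arm: Moves the arm, as the interface text tells. Its arguments: {"type":"object","properties":{"commands":{"type":"array","items":{"type":"object","properties":{"dp":{"type":"array","items":{"type":"number"}},"dr":{"type":"array","items":{"type":"number"}},"grip":{"type":"number"}}}}},"required":["commands"]}

```bash
mkdir -p pics
cat > h.py <<'E'
import numpy as np,cv2
from cell import r
np.set_printoptions(precision=4,suppress=True)
def snap(n,f):
    p,d=r.snapshot(n); cv2.imwrite(f'pics/{f}.png',p[:,:,::-1]); np.savez(f'pics/{f}.npz',p=p,d=d); return p,d
def crop(f,x0,y0,x1,y1,s,o):
    p=cv2.imread(f'pics/{f}.png')[y0:y1,x0:x1]; cv2.imwrite(f'pics/{o}.png',cv2.resize(p,None,fx=s,fy=s,interpolation=cv2.INTER_CUBIC))
def ray(n,u,v):
    c=r.calibration(n);K=np.array(c['mtx']);T=np.array(c['world_to_cam'])
    R=T[:3,:3];o=-R.T@T[:3,3];d=R.T@np.linalg.inv(K)@np.array([u,v,1.]);return o,d
def atz(n,u,v,z):
    o,d=ray(n,u,v);return o+d*(z-o[2])/d[2]
def proj(n,P):
    c=r.calibration(n);K=np.array(c['mtx']);T=np.array(c['world_to_cam'])
    q=K@(T@np.append(P,1))[:3];return q[:2]/q[2]
def dep(n,f,u,v):
    o,d=ray(n,u,v);z=np.load(f'pics/{f}.npz')['d'][int(v),int(u)];return o+d*z,z
E
python3 - <<'E'
from h import *
snap('top','t0');snap('side','s0')
s=r.sense()
for k in s:print(k,s[k])
print(r.tcp_to_grasp)
E
```

```text
time 0.1
joint_positions [ 1.1816  0.1311  1.4892 -0.      1.523  -0.0854]
qvel [ 0.0013 -0.0035 -0.0024  0.0003  0.0006 -0.0006]
effort [  0.0004 -56.1343 -49.3092   0.077    0.0291  -0.0001]
tcp_pos [179.2634 572.0503 217.6942]
eef_rot [[ 0.9542 -0.0006  0.2991]
 [-0.2991 -0.0016  0.9542]
 [-0.0001 -1.     -0.0017]]
contact_force [0.2268 0.7462 0.7856]
moment [ 0.0294 -0.0265  0.025 ]
width 93.22167760166802
18.8
```

View pics/t0.png

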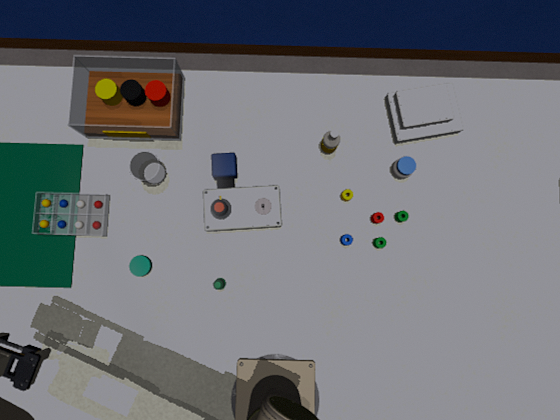

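View pics/s0.png

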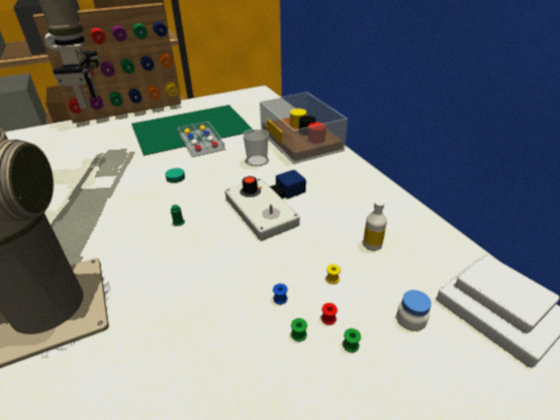

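The top view shows the winder at (242,208), with the dial at (220,208) and the spindle at (263,206). Things that could pass for the red bobbin:
- small red ring (378,217)
- green look-alikes (402,216) and (380,243)
- yellow (347,195) and blue (346,240)
- red lid in the crate (157,94), and red beads in the tray (97,205)

I choose (378,217) and will check it in crops.

Run:
```python
from h import *
crop('t0',195,140,295,240,6,'c1');crop('t0',330,180,420,255,8,'c2');crop('s0',215,160,315,240,8,'c3')
```

```text
(no output)
```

View pics/c1.png

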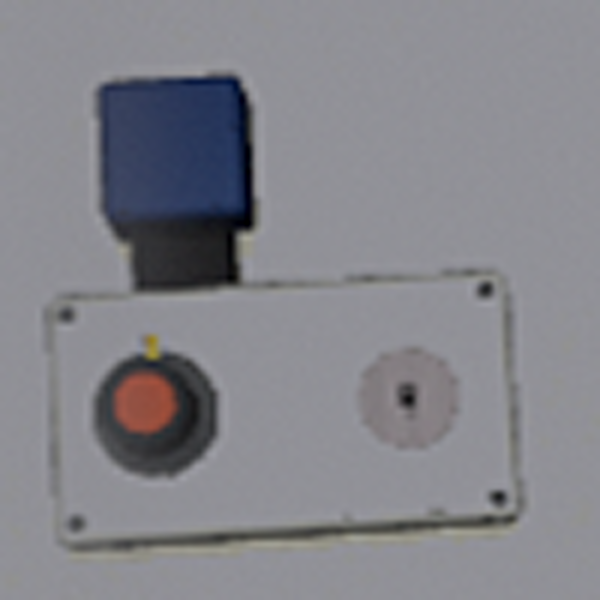

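View pics/c2.png

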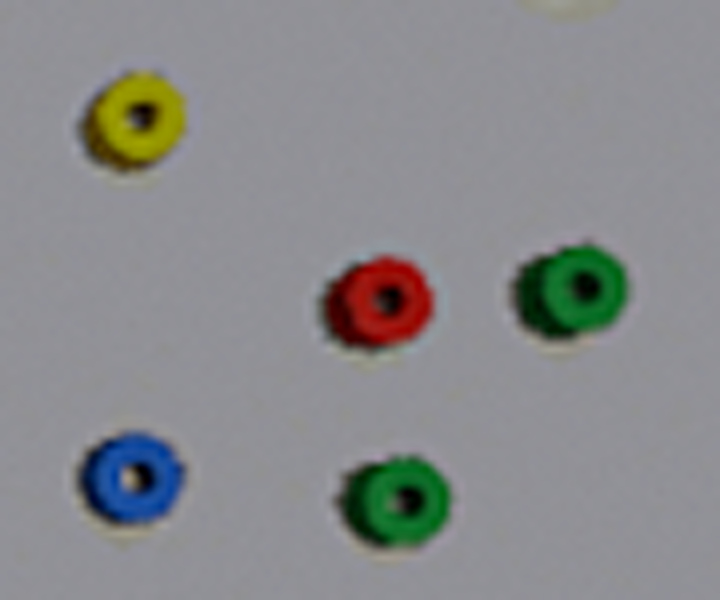

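View pics/c3.png

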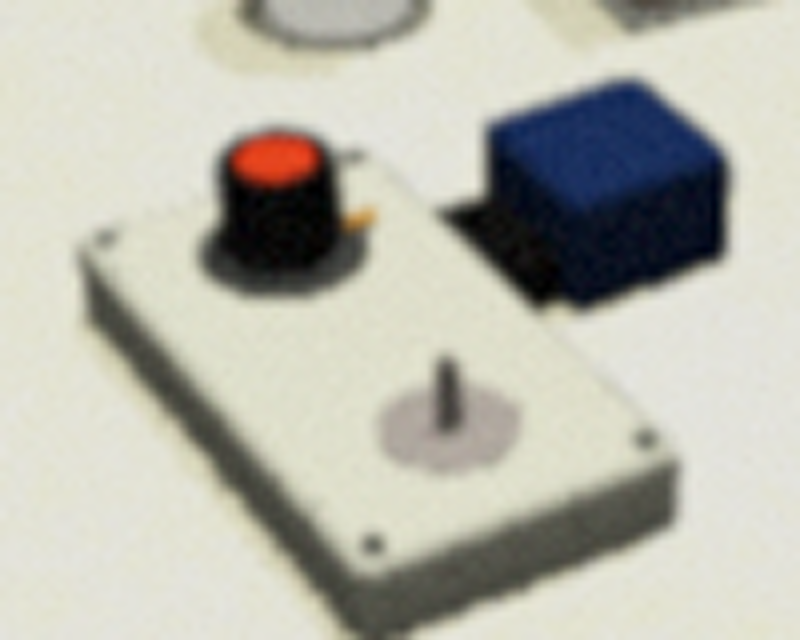

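The crops confirm it. c1 shows the orange dial cap at (145,402) and the spindle disc at (409,398). c2 shows the red bobbin's hole at (391,298), clearly red and standing alone.

Run:
```python
from h import *
def c(u,v,x0,y0,s): return x0+(u+.5)/s-.5, y0+(v+.5)/s-.5
for n,u,v in [('TL',67,315),('TR',486,289),('BR',498,497),('BL',77,523),('disc',409,398)]:
    print(n,atz('top',*c(u,v,195,140,6),35))
print('cap top',atz('top',*c(145,402,195,140,6),74)); print('spt',atz('top',*c(408,395,195,140,6),65))
print('side disc',atz('side',*c(449,427,215,160,8),35),'sptop',atz('side',*c(447,358,215,160,8),65),'cap',atz('side',*c(275,160,215,160,8),74))
for n,u,v in [('TL',348,157),('TR',645,440),('BR',373,545),('BL',107,238)]:
    print(n,atz('side',*c(u,v,215,160,8),35))
print('red',atz('top',*c(391,299,330,180,8),34),atz('top',*c(387,301,330,180,8),34))
for n,u,v in [('y',138,119),('gr',585,289),('gr2',404,502),('bl',135,478)]: print(n,atz('top',*c(u,v,330,180,8),34))
p=cv2.imread('pics/s0.png');crop('s0',260,255,370,360,7,'c4')
# color centroid of top flange in depth
for f,n in (('t0','top'),('s0','side')):
    d=np.load(f'pics/{f}.npz');P=d['p'].astype(int);m=(P[:,:,0]>90)&(P[:,:,1]<60)&(P[:,:,2]<60)
    nn,l,st,ce=cv2.connectedComponentsWithStats(m.astype(np.uint8))
    for i in range(1,nn):
        if st[i,4]>15:
            ys,xs=np.where(l==i);W=np.array([dep(n,f,x,y)[0] for x,y in zip(xs,ys) if d['d'][y,x]>0])
            t=W[W[:,2]>29] if len(W) else W
            print(n,ce[i],st[i,4],t.min(0),t.max(0),(t.min(0)+t.max(0))/2,t.mean(0)) if len(t) else 0
```

```text
TL [568.3941 213.9526  35.    ]
TR [586.4795  15.1549  35.    ]
BR [487.2655   6.7831  35.    ]
BL [469.5357 204.5062  35.    ]
disc [533.1388  50.1918  35.    ]
cap top [523.0039 169.4993  74.    ]
spt [530.7156  49.7202  65.    ]
side disc [532.687  46.847  35.   ] sptop [531.886   44.1061  65.    ] cap [521.5514 164.8828  74.    ]
TL [566.5227 212.3564  35.    ]
TR [586.4394  11.8625  35.    ]
BR [486.9595   2.91    35.    ]
BL [469.2892 202.4     35.    ]
red [ 510.843 -279.048   34.   ] [ 510.0902 -277.6254   34.    ]
y [ 572.9737 -188.821    34.    ]
gr [ 516.3171 -347.9973   34.    ]
gr2 [ 439.0862 -283.4117   34.    ]
bl [ 444.9295 -188.5695   34.    ]
top [100.5385  72.9538] 65 [904.8022 490.0073  29.4973] [922.4086 574.7513  37.5356] [913.6054 532.3793  33.5164] [916.5256 542.3744  33.2103]
top [145.9611  75.4163] 257 [901.0699 332.1912  29.1561] [922.4662 484.9935  39.6973] [911.768  408.5924  34.4267] [912.5281 407.3963  33.9138]
top [155.0164  89.5328] 366 [815.9938 333.159   30.9949] [900.1324 411.4352  89.5616] [858.0631 372.2971  60.2782] [849.9375 362.961   80.6806]

[... 1481 characters left out ...]
84.6205 514.1275  87.6586] [151.1545 981.9183 244.4279] [117.8875 748.0229 166.0433] [104.8939 947.0467 105.2589]
side [313.375 123.5  ] 32 [782.8527 304.8548  83.0425] [869.2169 393.9372 119.6143] [826.0348 349.396  101.3284] [843.315  375.3818  86.8774]
side [317.3448 129.2414] 29 [786.2738 297.6694  93.5822] [841.6518 305.6975 114.9489] [813.9628 301.6834 104.2655] [815.8736 301.3435 102.5822]
side [249.2857 180.619 ] 21 [507.222  149.8874  72.3892] [537.0588 172.0208  76.0527] [522.1404 160.9541  74.2209] [520.5444 159.7622  73.7959]
side [329.1722 312.05  ] 180 [ 495.1665 -296.9006   29.6184] [ 521.234  -269.6282   35.9791] [ 508.2003 -283.2644   32.7987] [ 508.474  -284.5148   33.2242]
```

View pics/c4.png

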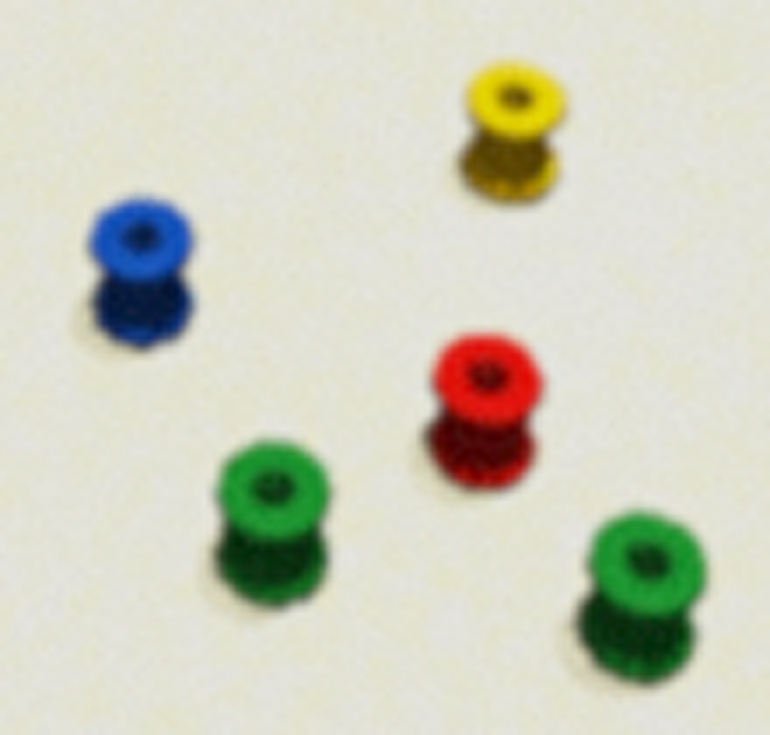

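Call:
move_arm --commands '[{"dp":[2.985,0,-1.887]},{"dp":[2.985,0,-1.887]},{"dp":[2.985,0,-1.887]},{"dp":[2.985,0,-1.887]},{"dp":[2.985,0,-1.887]},{"dp":[2.985,0,-1.887]},{"dp":[2.985,0,-1.887]},{"dp":[2.985,0,-1.887]},{"dp":[2.985,0,-1.887]},{"dp":[2.985,0,-1.887]},{"dp":[2.985,0,-1.887]},{"dp":[2.985,0,-1.887]}]'

```text
$.commands[0]: bad value
```

Call:
move_arm --commands '[{"dp":[2.985,0,-1.887]},{"dp":[2.985,0,-1.887]},{"dp":[2.985,0,-1.887]},{"dr":[0,0.12,0]},{"dr":[0,0.12,0]},{"dr":[0,0.12,0]},{"dr":[0,0.12,0]},{"dr":[0,0.12,0]},{"dr":[0,0.12,0]},{"dr":[0,0.12,0]},{"dr":[0,0.12,0]},{"dr":[0,0.12,0]}]'

```text
$.commands[0]: bad value
```

Call:
move_arm --commands '[{"dr":[0,0.12,0],"dp":[0,2,0]},{"dr":[0,0.12,0],"dp":[0,2,0]},{"dr":[0,0.12,0],"dp":[0,2,0]},{"dp":[0,2,0]},{"dp":[0,0,0]},{"dp":[0,0,0]}]'

```text
$.commands[0]: bad value
```

The rows probably need every key, so I'll send them in full.

Call:
move_arm --commands '[{"dp":[2.985,0,-1.887],"dr":[0,0,0],"grip":1},{"dp":[2.985,0,-1.887],"dr":[0,0,0],"grip":1},{"dp":[2.985,0,-1.887],"dr":[0,0,0],"grip":1},{"dp":[2.985,0,-1.887],"dr":[0,0,0],"grip":1},{"dp":[2.985,0,-1.887],"dr":[0,0,0],"grip":1},{"dp":[2.985,0,-1.887],"dr":[0,0,0],"grip":1},{"dp":[2.985,0,-1.887],"dr":[0,0,0],"grip":1},{"dp":[2.985,0,-1.887],"dr":[0,0,0],"grip":1},{"dp":[2.985,0,-1.887],"dr":[0,0,0],"grip":1},{"dp":[2.985,0,-1.887],"dr":[0,0,0],"grip":1},{"dp":[2.985,0,-1.887],"dr":[0,0,0],"grip":1},{"dp":[2.985,0,-1.887],"dr":[0,0,0],"grip":1}]'

```text
time: 1.1
tcp_pos: [454.1, 247.7, 218.3]
eef_rot: [[0.954, -0.0, 0.299], [-0.299, -0.0, 0.954], [-0.0, -1.0, -0.0]]
contact_force: [0.9, 1.1, -0.2]
width: 93.3
```

Call:
move_arm --commands '[{"dp":[2.985,0,-1.887],"dr":[0,0,0],"grip":1},{"dp":[2.985,0,-1.887],"dr":[0,0,0],"grip":1},{"dp":[2.985,0,-1.887],"dr":[0,0,0],"grip":1},{"dp":[0,0,0],"dr":[0,0.12,0],"grip":1},{"dp":[0,0,0],"dr":[0,0.12,0],"grip":1},{"dp":[0,0,0],"dr":[0,0.12,0],"grip":1},{"dp":[0,0,0],"dr":[0,0.12,0],"grip":1},{"dp":[0,0,0],"dr":[0,0.12,0],"grip":1},{"dp":[0,0,0],"dr":[0,0.12,0],"grip":1},{"dp":[0,0,0],"dr":[0,0.12,0],"grip":1},{"dp":[0,0,0],"dr":[0,0.12,0],"grip":1},{"dp":[0,0,0],"dr":[0,0.12,0],"grip":1}]'

```text
time: 2.1
tcp_pos: [521.7, 168.4, 218.1]
eef_rot: [[0.18, -0.001, 0.984], [-0.984, -0.0, 0.18], [0.0, -1.0, -0.001]]
contact_force: [0.1, 0.7, -0.7]
width: 93.1
```

Call:
move_arm --commands '[{"dp":[0,2,0],"dr":[0,0.12,0],"grip":1},{"dp":[0,2,0],"dr":[0,0.12,0],"grip":1},{"dp":[0,2,0],"dr":[0,0.12,0],"grip":1},{"dp":[0,2,0],"dr":[0,0,0],"grip":1},{"dp":[0,0,0],"dr":[0,0,0],"grip":1},{"dp":[0,0,0],"dr":[0,0,0],"grip":1}]'

```text
time: 2.6
tcp_pos: [520.7, 168.2, 137.3]
eef_rot: [[-0.171, -0.004, 0.985], [-0.985, -0.001, -0.171], [0.001, -1.0, -0.003]]
contact_force: [0.2, -0.5, 0.6]
width: 93.2
```

Run:
```python
from h import *
s=r.sense()
for k in ('joint_positions','tcp_pos','eef_rot','contact_force','moment'):print(k,s[k])
snap('side','s1');crop('s1',190,110,320,240,6,'c5');snap('top','t1');crop('t1',180,130,300,250,6,'c6')
```

```text
joint_positions [ 0.2188  0.045   1.7291 -0.      1.371   0.3908]
tcp_pos [520.7082 168.2332 137.2742]
eef_rot [[-0.1711 -0.0035  0.9852]
 [-0.9852 -0.0008 -0.1711]
 [ 0.0014 -1.     -0.0033]]
contact_force [ 0.1682 -0.4985  0.6195]
moment [-0.0521  0.0597 -0.0002]
```

View pics/c5.png

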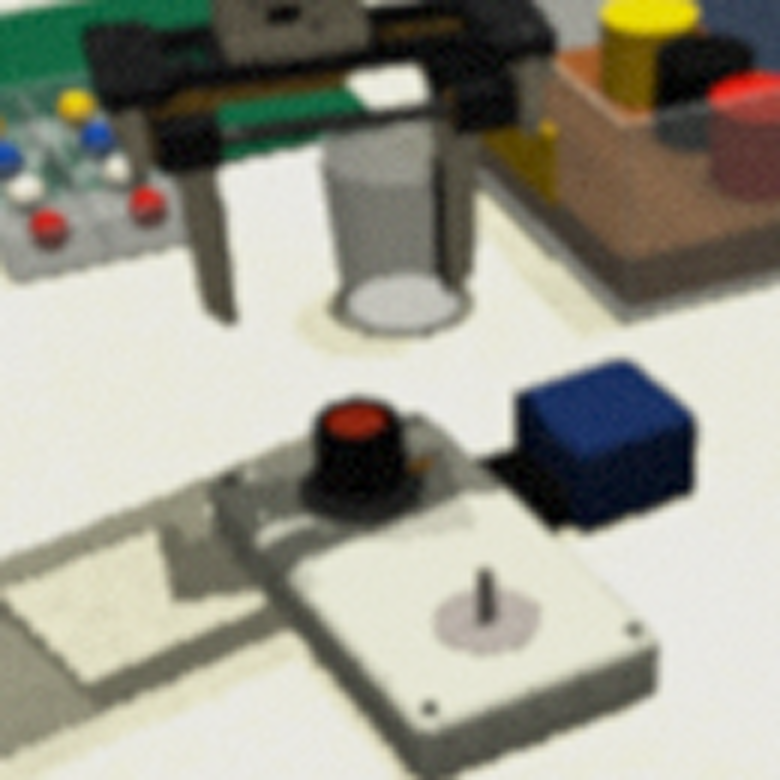

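View pics/c6.png

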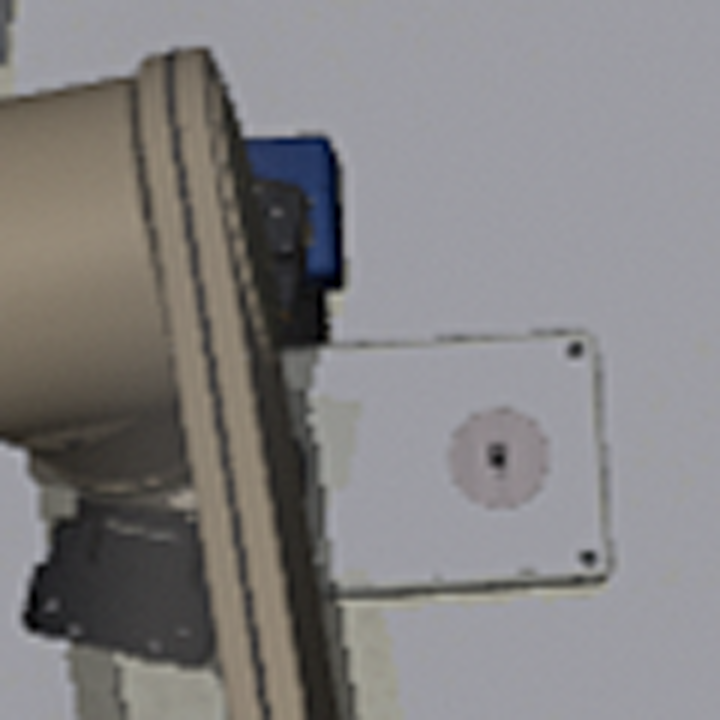

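c5 shows the open fingers straddling the dial (cap at (357,420)) with a clear way down. I'll descend and pinch.

Call:
move_arm --commands '[{"dp":[0,2.4,0],"dr":[0,0,0],"grip":1},{"dp":[0,2.4,0],"dr":[0,0,0],"grip":1},{"dp":[0,2.4,0],"dr":[0,0,0],"grip":1},{"dp":[0,1.4,0],"dr":[0,0,0],"grip":1},{"dp":[0,0.9,0],"dr":[0,0,0],"grip":1},{"dp":[0,0,0],"dr":[0,0,0],"grip":1},{"dp":[0,0,0],"dr":[0,0,0],"grip":1}]'

```text
time: 3.28
tcp_pos: [522.9, 168.7, 44.8]
eef_rot: [[-0.172, 0.001, 0.985], [-0.985, 0.0, -0.172], [-0.001, -1.0, 0.001]]
contact_force: [0.0, -0.4, 0.2]
width: 93.3
```

Run:
```python
from h import *
s=r.sense()
for k in ('tcp_pos','contact_force','moment'):print(k,s[k])
snap('side','s2');crop('s2',190,110,320,240,6,'c7')
```

```text
tcp_pos [522.8668 168.687   44.8428]
contact_force [ 0.0366 -0.3984  0.1902]
moment [-0.0386  0.0344 -0.057 ]
```

View pics/c7.png

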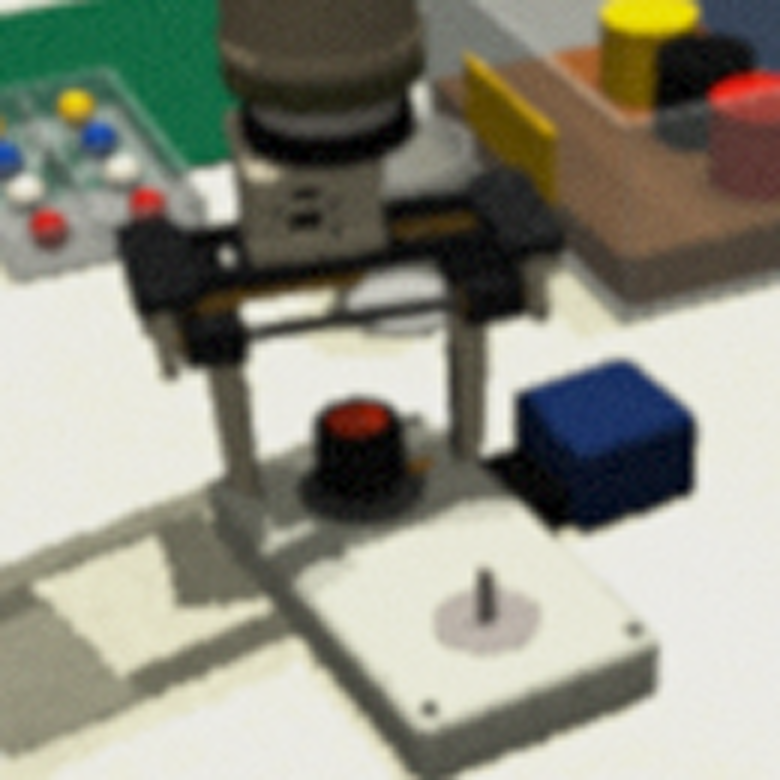

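c7 shows the dial centred between the fingers, the tips just above the winder top at about (245,490) and (465,455). Closing now.

Call:
move_arm --commands '[{"dp":[0,0,0],"dr":[0,0,0],"grip":0},{"dp":[0,0,0],"dr":[0,0,0],"grip":-0.1},{"dp":[0,0,0],"dr":[0,0,0],"grip":-0.2},{"dp":[0,0,0],"dr":[0,0,0],"grip":-1},{"dp":[0,0,0],"dr":[0,0,0],"grip":-1},{"dp":[0,0,0],"dr":[0,0,0],"grip":-1},{"dp":[0,0,0],"dr":[0,0,0],"grip":-1},{"dp":[0,0,0],"dr":[0,0,0],"grip":-1}]'

```text
time: 4.0
tcp_pos: [522.9, 168.4, 43.9]
eef_rot: [[-0.172, 0.002, 0.985], [-0.985, -0.0, -0.172], [-0.0, -1.0, 0.002]]
contact_force: [12.7, -2.8, -3.7]
width: 44.6
```

```bash
cat > q.py <<'E'
from h import *
s=r.sense();R=np.array(s['eef_rot'])
print(round(s['time'],2),'psi',round(np.arctan2(R[1,2],R[0,2]),4),'tcp',s['tcp_pos'],'F',s['contact_force'],'M',s['moment'],'w',round(s['width'],1),'j6',round(s['joint_positions'][5],4),'e6',round(s['effort'][5],4))
E
python3 q.py
```

```text
4.0 psi -0.173 tcp [522.8529 168.4274  43.8999] F [12.721  -2.753  -3.6591] M [-0.5173 -2.0984  0.0006] w 44.6 j6 0.3918 e6 -0.0026
```

Call:
move_arm --commands '[{"dp":[0,0,0],"dr":[0,0,0],"grip":-1},{"dp":[0,0,0],"dr":[0,0,0],"grip":-1},{"dp":[0,0,0],"dr":[0,0,0],"grip":-1}]'

```text
time: 4.25
tcp_pos: [524.1, 168.2, 44.0]
eef_rot: [[-0.172, 0.004, 0.985], [-0.985, -0.0, -0.172], [-0.001, -1.0, 0.004]]
contact_force: [9.3, -0.9, -6.0]
width: 41.3
```

```bash
python3 q.py
```

```text
4.25 psi -0.1733 tcp [524.0849 168.2103  44.0454] F [ 9.2687 -0.8707 -5.9631] M [-0.2575 -1.4235 -0.0287] w 41.3 j6 0.3918 e6 -0.004
```

Call:
move_arm --commands '[{"dp":[-0.03,0,0.18],"dr":[0,0,0],"grip":-1},{"dp":[0,0,0],"dr":[0,0,0],"grip":-1},{"dp":[0,0,0],"dr":[0,0,0],"grip":-1}]'

```text
time: 4.5
tcp_pos: [524.2, 168.3, 43.9]
eef_rot: [[-0.172, 0.001, 0.985], [-0.985, -0.0, -0.172], [0.0, -1.0, 0.001]]
contact_force: [0.9, -2.8, 2.3]
width: 41.2
```

```bash
python3 q.py
```

```text
4.5 psi -0.1731 tcp [524.2201 168.2674  43.93  ] F [ 0.8987 -2.8424  2.2885] M [-0.4671  0.0767 -0.0684] w 41.2 j6 0.391 e6 -0.0104
```

Call:
move_arm --commands '[{"dp":[0,0,0],"dr":[0,-0.035,0],"grip":-1},{"dp":[0,0,0],"dr":[0,-0.035,0],"grip":-1},{"dp":[0,0,0],"dr":[0,0,0],"grip":-1},{"dp":[0,0,0],"dr":[0,0,0],"grip":-1}]'

```text
time: 4.83
tcp_pos: [524.2, 168.3, 43.9]
eef_rot: [[-0.104, 0.001, 0.995], [-0.995, -0.0, -0.104], [0.0, -1.0, 0.001]]
contact_force: [1.9, -1.7, 1.3]
width: 41.5
```

```bash
python3 q.py
```

```text
4.83 psi -0.1041 tcp [524.2337 168.2536  43.9235] F [ 1.9285 -1.651   1.3482] M [-0.662   0.0042 -0.0815] w 41.5 j6 0.3221 e6 -0.3849
```

Call:
move_arm --commands '[{"dp":[0,0,0],"dr":[0,-0.035,0],"grip":-1},{"dp":[0,0,0],"dr":[0,-0.035,0],"grip":-1},{"dp":[0,0,0],"dr":[0,0,0],"grip":-1}]'

```text
time: 5.08
tcp_pos: [524.2, 168.3, 43.9]
eef_rot: [[-0.033, 0.001, 0.999], [-0.999, -0.0, -0.033], [0.0, -1.0, 0.001]]
contact_force: [3.0, -2.4, 2.6]
width: 41.7
```

```bash
python3 q.py
```

```text
5.08 psi -0.0325 tcp [524.2357 168.259   43.9115] F [ 2.9709 -2.4493  2.5589] M [-0.7555  0.0405 -0.0592] w 41.7 j6 0.2505 e6 -0.8414
```

Call:
move_arm --commands '[{"dp":[0,0,0],"dr":[0,0,0],"grip":-1},{"dp":[0,0,0],"dr":[0,0,0],"grip":-1}]'

```text
time: 5.25
tcp_pos: [524.2, 168.3, 43.9]
eef_rot: [[-0.035, 0.001, 0.999], [-0.999, -0.0, -0.035], [0.0, -1.0, 0.001]]
contact_force: [2.7, -4.3, 3.9]
width: 41.4
```

```bash
python3 q.py
```

```text
5.25 psi -0.0347 tcp [524.2286 168.2598  43.9054] F [ 2.726  -4.3201  3.9093] M [-0.7549 -0.1198 -0.0301] w 41.4 j6 0.2526 e6 -0.0493
```

Call:
move_arm --commands '[{"dp":[0,0,0],"dr":[0,-0.035,0],"grip":-1},{"dp":[0,0,0],"dr":[0,-0.035,0],"grip":-1},{"dp":[0,0,0],"dr":[0,0,0],"grip":-1},{"dp":[0,0,0],"dr":[0,0,0],"grip":-1}]'

```text
time: 5.58
tcp_pos: [524.2, 168.3, 43.9]
eef_rot: [[0.036, 0.001, 0.999], [-0.999, -0.0, 0.036], [0.0, -1.0, 0.001]]
contact_force: [3.1, -5.6, 3.5]
width: 41.7
```

```bash
python3 q.py
```

```text
5.58 psi 0.036 tcp [524.2178 168.2942  43.9084] F [ 3.0964 -5.5689  3.5283] M [-0.8878 -0.0852 -0.0128] w 41.7 j6 0.182 e6 -0.1679
```

Call:
move_arm --commands '[{"dp":[0,0,0],"dr":[0,-0.035,0],"grip":-1},{"dp":[0,0,0],"dr":[0,-0.035,0],"grip":-1},{"dp":[0,0,0],"dr":[0,0,0],"grip":-1},{"dp":[0,0,0],"dr":[0,0,0],"grip":-1}]'

```text
time: 5.92
tcp_pos: [524.2, 168.3, 43.9]
eef_rot: [[0.106, 0.001, 0.994], [-0.994, -0.0, 0.106], [0.0, -1.0, 0.001]]
contact_force: [2.4, -4.0, 3.0]
width: 41.5
```

```bash
python3 q.py
```

```text
5.92 psi 0.1061 tcp [524.2446 168.2769  43.9045] F [ 2.3666 -3.9817  3.0445] M [-0.8395 -0.0374  0.0618] w 41.5 j6 0.1119 e6 -0.1189
```

Mz follows a detent of about ±0.08 N m, so the dial is turning. It started at least 2 clicks up, so going to ψ≈0.6 is safe.

Call:
move_arm --commands '[{"dp":[0,0,0],"dr":[0,-0.07,0],"grip":-1},{"dp":[0,0,0],"dr":[0,-0.07,0],"grip":-1},{"dp":[0,0,0],"dr":[0,0,0],"grip":-1},{"dp":[0,0,0],"dr":[0,0,0],"grip":-1}]'

```text
time: 6.25
tcp_pos: [524.3, 168.2, 43.9]
eef_rot: [[0.244, 0.001, 0.97], [-0.97, -0.0, 0.244], [0.001, -1.0, 0.001]]
contact_force: [2.9, -4.8, 2.9]
width: 41.6
```

```bash
python3 q.py
```

```text
6.25 psi 0.2462 tcp [524.2507 168.2304  43.8963] F [ 2.8512 -4.7927  2.8801] M [-0.9343 -0.1109 -0.0174] w 41.6 j6 -0.0282 e6 -0.3511
```

Call:
move_arm --commands '[{"dp":[0,0,0],"dr":[0,-0.05,0],"grip":-1},{"dp":[0,0,0],"dr":[0,-0.05,0],"grip":-1},{"dp":[0,0,0],"dr":[0,0,0],"grip":-1},{"dp":[0,0,0],"dr":[0,0,0],"grip":-1}]'

```text
time: 6.58
tcp_pos: [524.3, 168.2, 43.9]
eef_rot: [[0.339, 0.001, 0.941], [-0.941, -0.0, 0.339], [0.001, -1.0, 0.001]]
contact_force: [2.2, -4.9, 3.6]
width: 41.5
```

```bash
python3 q.py
```

```text
6.58 psi 0.346 tcp [524.2745 168.2096  43.9104] F [ 2.1511 -4.95    3.5983] M [-0.9543 -0.2016 -0.0802] w 41.5 j6 -0.128 e6 -0.3184
```

Call:
move_arm --commands '[{"dp":[0,0,0],"dr":[0,-0.05,0],"grip":-1},{"dp":[0,0,0],"dr":[0,-0.05,0],"grip":-1},{"dp":[0,0,0],"dr":[0,0,0],"grip":-1},{"dp":[0,0,0],"dr":[0,0,0],"grip":-1}]'

```text
time: 6.92
tcp_pos: [524.3, 168.2, 43.9]
eef_rot: [[0.431, 0.001, 0.902], [-0.902, -0.0, 0.431], [0.001, -1.0, 0.001]]
contact_force: [3.1, -4.8, 3.5]
width: 41.4
```

```bash
python3 q.py
```

```text
6.92 psi 0.4461 tcp [524.2991 168.1899  43.9034] F [ 3.0957 -4.8298  3.5453] M [-1.0098 -0.2201 -0.0158] w 41.4 j6 -0.2281 e6 -0.2487
```

Call:
move_arm --commands '[{"dp":[0,0,0],"dr":[0,-0.07,0],"grip":-1},{"dp":[0,0,0],"dr":[0,-0.07,0],"grip":-1},{"dp":[0,0,0],"dr":[0,-0.07,0],"grip":-1},{"dp":[0,0,0],"dr":[0,0,0],"grip":-1},{"dp":[0,0,0],"dr":[0,0,0],"grip":-1}]'

```text
time: 7.33
tcp_pos: [524.4, 168.2, 43.9]
eef_rot: [[0.61, 0.001, 0.792], [-0.792, -0.0, 0.61], [0.001, -1.0, 0.0]]
contact_force: [3.3, -4.8, 2.5]
width: 41.6
```

```bash
python3 q.py
```

```text
7.33 psi 0.6563 tcp [524.3538 168.1831  43.9247] F [ 3.3362 -4.8067  2.5221] M [-1.0516 -0.2707  0.0343] w 41.6 j6 -0.4383 e6 -0.3419
```

Call:
move_arm --commands '[{"dp":[0,0,0],"dr":[0,-0.04,0],"grip":-1},{"dp":[0,0,0],"dr":[0,-0.04,0],"grip":-1},{"dp":[0,0,0],"dr":[0,0,0],"grip":-1},{"dp":[0,0,0],"dr":[0,0,0],"grip":-1}]'

```text
time: 7.67
tcp_pos: [524.4, 168.2, 43.9]
eef_rot: [[0.671, 0.001, 0.741], [-0.741, -0.001, 0.671], [0.001, -1.0, 0.0]]
contact_force: [3.3, -4.9, 4.1]
width: 41.7
```

```bash
python3 q.py
```

```text
7.67 psi 0.7359 tcp [524.3734 168.1618  43.9212] F [ 3.2601 -4.8783  4.0896] M [-1.0052 -0.3384 -0.0356] w 41.7 j6 -0.5179 e6 -0.2957
```

Call:
move_arm --commands '[{"dp":[0,0,0],"dr":[0,-0.04,0],"grip":-1},{"dp":[0,0,0],"dr":[0,0,0],"grip":-1},{"dp":[0,0,0],"dr":[0,0,0],"grip":-1}]'

```text
time: 7.92
tcp_pos: [524.4, 168.2, 43.9]
eef_rot: [[0.7, 0.001, 0.714], [-0.714, -0.001, 0.7], [0.001, -1.0, 0.0]]
contact_force: [4.5, -3.8, 3.2]
width: 41.6
```

```bash
python3 q.py
```

```text
7.92 psi 0.776 tcp [524.3713 168.1806  43.9305] F [ 4.5119 -3.8109  3.1776] M [-1.0478 -0.2665 -0.1012] w 41.6 j6 -0.5579 e6 -0.2462
```

Call:
move_arm --commands '[{"dp":[0,0,0],"dr":[0,-0.05,0],"grip":-1},{"dp":[0,0,0],"dr":[0,0,0],"grip":-1},{"dp":[0,0,0],"dr":[0,0,0],"grip":-1}]'

```text
time: 8.17
tcp_pos: [524.4, 168.2, 43.9]
eef_rot: [[0.735, 0.001, 0.678], [-0.678, -0.001, 0.735], [0.001, -1.0, 0.0]]
contact_force: [2.5, -4.0, 3.2]
width: 41.0
```

```bash
python3 q.py
```

```text
8.17 psi 0.826 tcp [524.3801 168.1682  43.9053] F [ 2.4743 -4.0309  3.21  ] M [-1.0644 -0.4041 -0.0243] w 41.0 j6 -0.608 e6 -0.2481
```

Call:
move_arm --commands '[{"dp":[0,0,0],"dr":[0,-0.06,0],"grip":-1},{"dp":[0,0,0],"dr":[0,-0.06,0],"grip":-1},{"dp":[0,0,0],"dr":[0,0,0],"grip":-1},{"dp":[0,0,0],"dr":[0,0,0],"grip":-1}]'

```text
time: 8.5
tcp_pos: [524.4, 168.2, 43.9]
eef_rot: [[0.811, 0.001, 0.585], [-0.585, -0.001, 0.811], [0.001, -1.0, 0.0]]
contact_force: [2.7, -4.8, 3.2]
width: 41.8
```

```bash
python3 q.py
```

```text
8.5 psi 0.9463 tcp [524.4044 168.1972  43.9058] F [ 2.7133 -4.8407  3.2168] M [-1.0077 -0.4295  0.0833] w 41.8 j6 -0.7282 e6 -0.2327
```

Call:
move_arm --commands '[{"dp":[0,0,0],"dr":[0,-0.07,0],"grip":-1},{"dp":[0,0,0],"dr":[0,-0.07,0],"grip":-1},{"dp":[0,0,0],"dr":[0,0,0],"grip":-1},{"dp":[0,0,0],"dr":[0,0,0],"grip":-1}]'

```text
time: 8.83
tcp_pos: [524.5, 168.2, 43.9]
eef_rot: [[0.885, 0.001, 0.466], [-0.466, -0.001, 0.885], [0.001, -1.0, 0.0]]
contact_force: [3.3, -5.2, 3.8]
width: 41.5
```

```bash
python3 q.py
```

```text
8.83 psi 1.0862 tcp [524.455  168.1755  43.9319] F [ 3.2773 -5.1927  3.7673] M [-1.1115 -0.461  -0.0305] w 41.5 j6 -0.8682 e6 -0.3605
```

Call:
move_arm --commands '[{"dp":[0,0,0],"dr":[0,-0.05,0],"grip":-1},{"dp":[0,0,0],"dr":[0,-0.05,0],"grip":-1},{"dp":[0,0,0],"dr":[0,0,0],"grip":-1},{"dp":[0,0,0],"dr":[0,0,0],"grip":-1}]'

```text
time: 9.17
tcp_pos: [524.5, 168.1, 43.9]
eef_rot: [[0.927, 0.001, 0.375], [-0.375, -0.001, 0.927], [0.001, -1.0, -0.0]]
contact_force: [3.9, -4.1, 2.1]
width: 41.8
```

```bash
python3 q.py
```

```text
9.17 psi 1.1859 tcp [524.4644 168.1196  43.919 ] F [ 3.8581 -4.1137  2.1412] M [-1.1511 -0.468  -0.1832] w 41.8 j6 -0.9679 e6 -0.3952
```

Mz is −0.18, stronger than any click so far. I'll probe 0.03 rad further.

Call:
move_arm --commands '[{"dp":[0,0,0],"dr":[0,-0.03,0],"grip":-1},{"dp":[0,0,0],"dr":[0,0,0],"grip":-1},{"dp":[0,0,0],"dr":[0,0,0],"grip":-1}]'

```text
time: 9.42
tcp_pos: [524.5, 168.1, 43.9]
eef_rot: [[0.938, 0.001, 0.348], [-0.348, -0.001, 0.938], [0.001, -1.0, -0.0]]
contact_force: [3.6, -5.4, 3.1]
width: 41.7
```

```bash
python3 q.py
```

```text
9.42 psi 1.2158 tcp [524.4767 168.1344  43.9058] F [ 3.5635 -5.4376  3.1392] M [-1.1626 -0.4772 -0.189 ] w 41.7 j6 -0.9978 e6 -0.3331
```

Call:
move_arm --commands '[{"dp":[0,0,0],"dr":[0,0,0],"grip":-1}]'

```text
time: 9.5
tcp_pos: [524.5, 168.1, 43.9]
eef_rot: [[0.938, 0.001, 0.348], [-0.348, -0.001, 0.938], [0.001, -1.0, -0.0]]
contact_force: [3.5, -4.5, 3.3]
width: 41.6
```

```bash
python3 q.py
```

```text
9.5 psi 1.2155 tcp [524.4906 168.1209  43.9075] F [ 3.5358 -4.5098  3.2576] M [-1.1646 -0.4834 -0.2231] w 41.6 j6 -0.9975 e6 -0.2117
```

Call:
move_arm --commands '[{"dp":[0,0,0],"dr":[0,-0.03,0],"grip":-1},{"dp":[0,0,0],"dr":[0,0,0],"grip":-1},{"dp":[0,0,0],"dr":[0,0,0],"grip":-1}]'

```text
time: 9.75
tcp_pos: [524.5, 168.2, 43.9]
eef_rot: [[0.948, 0.001, 0.319], [-0.319, -0.0, 0.948], [0.001, -1.0, -0.0]]
contact_force: [2.9, -4.0, 2.2]
width: 41.8
```

```bash
python3 q.py
```

```text
9.75 psi 1.2456 tcp [524.5019 168.1513  43.9188] F [ 2.9001 -3.9924  2.2479] M [-0.9985 -0.4857 -0.2567] w 41.8 j6 -1.0276 e6 -0.3756
```

Call:
move_arm --commands '[{"dp":[0,0,0],"dr":[0,0,0],"grip":-1}]'

```text
time: 9.83
tcp_pos: [524.5, 168.2, 43.9]
eef_rot: [[0.948, 0.001, 0.32], [-0.32, -0.0, 0.948], [0.001, -1.0, -0.0]]
contact_force: [3.9, -3.6, 3.2]
width: 41.6
```

```bash
python3 q.py
```

```text
9.83 psi 1.2455 tcp [524.5068 168.1579  43.9235] F [ 3.8843 -3.6491  3.1717] M [-1.2122 -0.53   -0.2547] w 41.6 j6 -1.0275 e6 -0.2559
```

It's the stop: Mz rises linearly past any click peak to −0.255 N m (sleeve ≈0.1 rad, half the limit). That puts the zero click at ψ≈1.087, 3 clicks below the start. Four clicks clockwise is ψ≈−0.59, so +1.836 rad in total.

Call:
move_arm --commands '[{"dp":[0,0,0],"dr":[0,0.06,0],"grip":-1},{"dp":[0,0,0],"dr":[0,0.06,0],"grip":-1},{"dp":[0,0,0],"dr":[0,0.04,0],"grip":-1},{"dp":[0,0,0],"dr":[0,0,0],"grip":-1},{"dp":[0,0,0],"dr":[0,0,0],"grip":-1}]'

```text
time: 10.25
tcp_pos: [524.5, 168.1, 43.9]
eef_rot: [[0.885, 0.001, 0.467], [-0.467, -0.001, 0.885], [0.001, -1.0, 0.0]]
contact_force: [3.4, -4.1, 2.8]
width: 41.7
```

```bash
python3 q.py
```

```text
10.25 psi 1.0855 tcp [524.4762 168.1478  43.9276] F [ 3.3832 -4.1016  2.7879] M [-1.0699 -0.4139  0.0609] w 41.7 j6 -0.8674 e6 0.1926
```

Call:
move_arm --commands '[{"dp":[0,0,0],"dr":[0,0.06,0],"grip":-1},{"dp":[0,0,0],"dr":[0,0.06,0],"grip":-1},{"dp":[0,0,0],"dr":[0,0,0],"grip":-1},{"dp":[0,0,0],"dr":[0,0,0],"grip":-1}]'

```text
time: 10.58
tcp_pos: [524.4, 168.2, 43.9]
eef_rot: [[0.822, 0.001, 0.569], [-0.569, -0.001, 0.822], [0.001, -1.0, 0.0]]
contact_force: [2.9, -4.5, 2.6]
width: 41.6
```

```bash
python3 q.py
```

```text
10.58 psi 0.9654 tcp [524.3779 168.1783  43.8902] F [ 2.8873 -4.4744  2.6397] M [-1.0339 -0.4104  0.0646] w 41.6 j6 -0.7474 e6 0.3503
```

Call:
move_arm --commands '[{"dp":[0,0,0],"dr":[0,0.06,0],"grip":-1},{"dp":[0,0,0],"dr":[0,0.06,0],"grip":-1},{"dp":[0,0,0],"dr":[0,0.06,0],"grip":-1},{"dp":[0,0,0],"dr":[0,0,0],"grip":-1},{"dp":[0,0,0],"dr":[0,0,0],"grip":-1}]'

```text
time: 11.0
tcp_pos: [524.4, 168.2, 43.9]
eef_rot: [[0.707, 0.001, 0.707], [-0.707, -0.001, 0.707], [0.001, -1.0, 0.0]]
contact_force: [2.9, -4.7, 3.4]
width: 41.6
```

```bash
python3 q.py
```

```text
11.0 psi 0.7853 tcp [524.3824 168.1782  43.9229] F [ 2.9056 -4.6777  3.4233] M [-1.1322 -0.245  -0.0402] w 41.6 j6 -0.5673 e6 0.249
```

Call:
move_arm --commands '[{"dp":[0,0,0],"dr":[0,0.06,0],"grip":-1},{"dp":[0,0,0],"dr":[0,0.06,0],"grip":-1},{"dp":[0,0,0],"dr":[0,0.06,0],"grip":-1},{"dp":[0,0,0],"dr":[0,0.06,0],"grip":-1},{"dp":[0,0,0],"dr":[0,0.06,0],"grip":-1},{"dp":[0,0,0],"dr":[0,0.06,0],"grip":-1},{"dp":[0,0,0],"dr":[0,0.06,0],"grip":-1},{"dp":[0,0,0],"dr":[0,0,0],"grip":-1},{"dp":[0,0,0],"dr":[0,0,0],"grip":-1}]'

```text
time: 11.75
tcp_pos: [524.3, 168.2, 43.9]
eef_rot: [[0.357, 0.001, 0.934], [-0.934, -0.0, 0.357], [0.001, -1.0, 0.001]]
contact_force: [3.0, -4.4, 3.6]
width: 41.6
```

```bash
python3 q.py
```

```text
11.75 psi 0.3652 tcp [524.2703 168.2333  43.9132] F [ 2.9721 -4.3947  3.6478] M [-0.9896 -0.2133 -0.0544] w 41.6 j6 -0.1472 e6 0.2345
```

Call:
move_arm --commands '[{"dp":[0,0,0],"dr":[0,0.06,0],"grip":-1},{"dp":[0,0,0],"dr":[0,0.06,0],"grip":-1},{"dp":[0,0,0],"dr":[0,0.06,0],"grip":-1},{"dp":[0,0,0],"dr":[0,0.06,0],"grip":-1},{"dp":[0,0,0],"dr":[0,0.06,0],"grip":-1},{"dp":[0,0,0],"dr":[0,0.06,0],"grip":-1},{"dp":[0,0,0],"dr":[0,0.06,0],"grip":-1},{"dp":[0,0,0],"dr":[0,0.06,0],"grip":-1},{"dp":[0,0,0],"dr":[0,0.06,0],"grip":-1},{"dp":[0,0,0],"dr":[0,0.06,0],"grip":-1},{"dp":[0,0,0],"dr":[0,0,0],"grip":-1},{"dp":[0,0,0],"dr":[0,0,0],"grip":-1}]'

```text
time: 12.75
tcp_pos: [524.2, 168.3, 43.9]
eef_rot: [[-0.231, 0.001, 0.973], [-0.973, -0.0, -0.231], [0.0, -1.0, 0.001]]
contact_force: [2.3, -4.0, 3.3]
width: 41.6
```

```bash
python3 q.py
```

```text
12.75 psi -0.2331 tcp [524.187  168.3315  43.8928] F [ 2.3173 -3.9743  3.2561] M [-0.8378 -0.0619  0.0578] w 41.6 j6 0.4511 e6 0.4092
```

Call:
move_arm --commands '[{"dp":[0,0,0],"dr":[0,0.06,0],"grip":-1},{"dp":[0,0,0],"dr":[0,0.06,0],"grip":-1},{"dp":[0,0,0],"dr":[0,0.06,0],"grip":-1},{"dp":[0,0,0],"dr":[0,0,0],"grip":-1},{"dp":[0,0,0],"dr":[0,0,0],"grip":-1}]'

```text
time: 13.17
tcp_pos: [524.2, 168.4, 43.9]
eef_rot: [[-0.401, 0.001, 0.916], [-0.916, -0.0, -0.401], [-0.0, -1.0, 0.001]]
contact_force: [1.8, -5.0, 3.6]
width: 41.7
```

```bash
python3 q.py
```

```text
13.17 psi -0.4131 tcp [524.1886 168.366   43.8972] F [ 1.8484 -4.994   3.5877] M [-0.8274 -0.0513 -0.04  ] w 41.7 j6 0.631 e6 0.2824
```

Call:
move_arm --commands '[{"dp":[0,0,0],"dr":[0,0.06,0],"grip":-1},{"dp":[0,0,0],"dr":[0,0.06,0],"grip":-1},{"dp":[0,0,0],"dr":[0,0.055,0],"grip":-1},{"dp":[0,0,0],"dr":[0,0,0],"grip":-1},{"dp":[0,0,0],"dr":[0,0,0],"grip":-1}]'

```text
time: 13.58
tcp_pos: [524.2, 168.4, 43.9]
eef_rot: [[-0.553, 0.001, 0.833], [-0.833, -0.0, -0.553], [-0.0, -1.0, 0.001]]
contact_force: [1.8, -4.2, 4.5]
width: 41.7
```

```bash
python3 q.py
```

```text
13.58 psi -0.5865 tcp [524.1731 168.393   43.8997] F [ 1.8346 -4.1508  4.5173] M [-0.6893 -0.0859  0.0054] w 41.7 j6 0.8045 e6 0.3173
```

The dial is on click 4, with Mz≈0 at the expected angle (the detent phase matched the whole way). I'll release, lift and look.

Call:
move_arm --commands '[{"dp":[0,0,0],"dr":[0,0,0],"grip":1},{"dp":[0,0,0],"dr":[0,0,0],"grip":1},{"dp":[0,0,0],"dr":[0,0,0],"grip":1},{"dp":[0,0,0],"dr":[0,0,0],"grip":1},{"dp":[0,-1,0],"dr":[0,0,0],"grip":1},{"dp":[0,-3,0],"dr":[0,0,0],"grip":1},{"dp":[0,-4,0],"dr":[0,0,0],"grip":1},{"dp":[0,-3,0],"dr":[0,0,0],"grip":1},{"dp":[0,0,0],"dr":[0,0,0],"grip":1},{"dp":[0,0,0],"dr":[0,0,0],"grip":1}]'

```text
time: 14.42
tcp_pos: [525.8, 169.1, 157.2]
eef_rot: [[-0.554, 0.006, 0.832], [-0.832, 0.001, -0.554], [-0.004, -1.0, 0.004]]
contact_force: [-0.2, -0.0, -0.9]
width: 92.7
```

```bash
python3 q.py
python3 - <<'E'
from h import *
def c(u,v,x0,y0,s): return x0+(u+.5)/s-.5, y0+(v+.5)/s-.5
print(atz('side',*c(488,379,260,255,7),34),atz('side',*c(489,377,260,255,7),34))
s=r.sense();R=np.array(s['eef_rot']);D=np.array([512.2,-280.5,s['tcp_pos'][2]])-s['tcp_pos'];print(D,R.T@D)
E
```

```text
14.42 psi -0.5876 tcp [525.7826 169.0978 157.2036] F [-0.1747 -0.0301 -0.9191] M [-0.1009  0.1205 -0.0112] w 92.7 j6 0.8058 e6 0.0022
[ 509.3294 -283.4677   34.    ] [ 509.9387 -283.001    34.    ]
[ -13.5826 -449.5978    0.    ] [381.7081  -0.7404 237.9519]
```

Next to the red bobbin at about (512.4, −281.5), the mean of both cameras corrected by the dial offset.

Call:
move_arm --commands '[{"dp":[3.177,0,1.996],"dr":[0,0,0],"grip":0.35},{"dp":[3.177,0,1.996],"dr":[0,0,0],"grip":0.35},{"dp":[3.177,0,1.996],"dr":[0,0,0],"grip":0.35},{"dp":[3.177,0,1.996],"dr":[0,0,0],"grip":0.35},{"dp":[3.177,0,1.996],"dr":[0,0,0],"grip":0.35},{"dp":[3.177,0,1.996],"dr":[0,0,0],"grip":0.35},{"dp":[3.177,0,1.996],"dr":[0,0,0],"grip":0.35},{"dp":[3.177,0,1.996],"dr":[0,0,0],"grip":0.35},{"dp":[3.177,0,1.996],"dr":[0,0,0],"grip":0.35},{"dp":[3.177,0,1.996],"dr":[0,0,0],"grip":0.35},{"dp":[3.177,0,1.996],"dr":[0,0,0],"grip":0.35},{"dp":[3.177,0,1.996],"dr":[0,0,0],"grip":0.35}]'

```text
time: 15.42
tcp_pos: [510.4, -282.8, 152.0]
eef_rot: [[-0.555, -0.002, 0.832], [-0.832, 0.002, -0.555], [-0.0, -1.0, -0.003]]
contact_force: [-0.0, 1.1, 0.3]
width: 62.7
```

Call:
move_arm --commands '[{"dp":[0,3,0],"dr":[0,0,0],"grip":0.35},{"dp":[0,3,0],"dr":[0,0,0],"grip":0.35},{"dp":[0,3,0],"dr":[0,0,0],"grip":0.35},{"dp":[0,0,0],"dr":[0,0,0],"grip":0.35},{"dp":[0,0,0],"dr":[0,0,0],"grip":0.35},{"dp":[0,0,0],"dr":[0,0,0],"grip":0.35}]'

```text
time: 15.92
tcp_pos: [511.9, -281.5, 64.5]
eef_rot: [[-0.554, 0.0, 0.832], [-0.832, 0.0, -0.554], [-0.0, -1.0, 0.0]]
contact_force: [-0.2, -0.7, 0.5]
width: 62.6
```

```bash
python3 q.py
python3 - <<'E'
from h import *
snap('side','s3');crop('s3',250,215,400,365,5,'c8');snap('top','t3');crop('t3',320,160,440,270,6,'c9')
E
```

```text
15.92 psi -0.5876 tcp [ 511.9467 -281.4759   64.5142] F [-0.203  -0.7334  0.5398] M [-0.0745  0.1207  0.0022] w 62.6 j6 -0.0029 e6 -0.0046
```

View pics/c8.png

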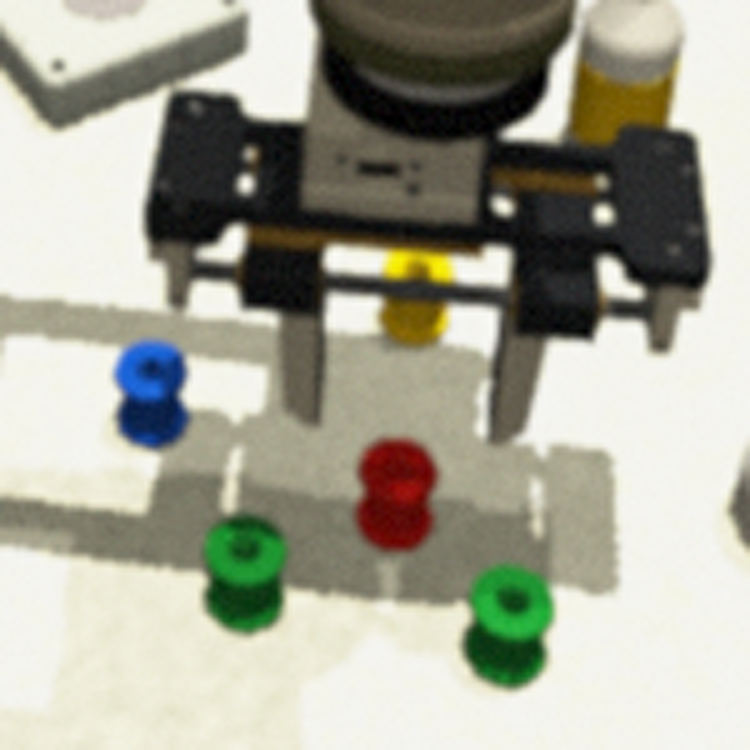

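View pics/c9.png

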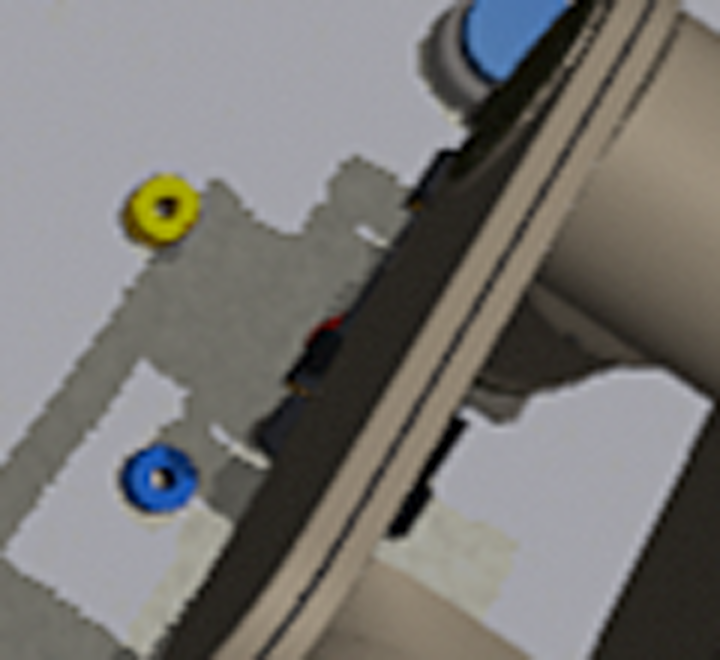

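c8 shows the red bobbin at (398,495) between the fingers (tips (305,418) and (510,438)), a couple of mm off centre along the jaws; closing will take that up. Neighbours are clear. Descending and gripping.

Call:
move_arm --commands '[{"dp":[0,2.0,0],"dr":[0,0,0],"grip":0.35},{"dp":[0,2.0,0],"dr":[0,0,0],"grip":0.35},{"dp":[0,1.2,0],"dr":[0,0,0],"grip":0.35},{"dp":[0,0.7,0],"dr":[0,0,0],"grip":0.35},{"dp":[0,0,0],"dr":[0,0,0],"grip":0.35},{"dp":[0,0,0],"dr":[0,0,0],"grip":0.35},{"dp":[0,0,0],"dr":[0,0,0],"grip":0.35}]'

```text
time: 16.6
tcp_pos: [512.6, -282.1, 6.1]
eef_rot: [[-0.555, 0.002, 0.832], [-0.832, -0.001, -0.555], [-0.0, -1.0, 0.002]]
contact_force: [-0.2, -0.3, 0.3]
width: 62.5
```

Call:
move_arm --commands '[{"dp":[0,0,0],"dr":[0,0,0],"grip":0.1},{"dp":[0,0,0],"dr":[0,0,0],"grip":-0.05},{"dp":[0,0,0],"dr":[0,0,0],"grip":-0.2},{"dp":[0,0,0],"dr":[0,0,0],"grip":-0.3},{"dp":[0,0,0],"dr":[0,0,0],"grip":-1},{"dp":[0,0,0],"dr":[0,0,0],"grip":-1},{"dp":[0,0,0],"dr":[0,0,0],"grip":-1},{"dp":[0,0,0],"dr":[0,0,0],"grip":-1}]'

```text
time: 17.27
tcp_pos: [511.8, -281.7, 4.8]
eef_rot: [[-0.555, 0.0, 0.832], [-0.832, -0.0, -0.555], [0.0, -1.0, 0.0]]
contact_force: [-0.5, -0.1, 1.7]
width: 31.2
```

```bash
python3 q.py
```

```text
17.27 psi -0.588 tcp [ 511.7698 -281.6522    4.805 ] F [-0.5445 -0.1148  1.668 ] M [-0.056   0.1607  0.0022] w 31.2 j6 -0.0029 e6 -0.0046
```

Call:
move_arm --commands '[{"dp":[0,-1,0],"dr":[0,0,0],"grip":-1},{"dp":[0,-3,0],"dr":[0,0,0],"grip":-1},{"dp":[0,-4,0],"dr":[0,0,0],"grip":-1},{"dp":[0,-3,0],"dr":[0,0,0],"grip":-1},{"dp":[0,0,0],"dr":[0,0,0],"grip":-1}]'

```text
time: 17.68
tcp_pos: [515.7, -284.2, 123.6]
eef_rot: [[-0.555, 0.01, 0.832], [-0.832, -0.007, -0.555], [-0.0, -1.0, 0.012]]
contact_force: [1.0, -1.0, 0.8]
width: 31.2
```

Call:
move_arm --commands '[{"dp":[-2.874,0,-1.634],"dr":[0,0,0],"grip":-1},{"dp":[-2.874,0,-1.634],"dr":[0,0,0],"grip":-1},{"dp":[-2.874,0,-1.634],"dr":[0,0,0],"grip":-1},{"dp":[-2.874,0,-1.634],"dr":[0,0,0],"grip":-1},{"dp":[-2.874,0,-1.634],"dr":[0,0,0],"grip":-1},{"dp":[-2.874,0,-1.634],"dr":[0,0,0],"grip":-1},{"dp":[-2.874,0,-1.634],"dr":[0,0,0],"grip":-1},{"dp":[-2.874,0,-1.634],"dr":[0,0,0],"grip":-1},{"dp":[-2.874,0,-1.634],"dr":[0,0,0],"grip":-1},{"dp":[-2.874,0,-1.634],"dr":[0,0,0],"grip":-1},{"dp":[0,0,0],"dr":[0,0,0],"grip":-1},{"dp":[0,0,0],"dr":[0,0,0],"grip":-1}]'

```text
time: 18.68
tcp_pos: [535.1, 49.9, 114.9]
eef_rot: [[-0.552, 0.0, 0.834], [-0.834, 0.0, -0.552], [-0.0, -1.0, 0.0]]
contact_force: [0.2, -0.6, 0.2]
width: 31.2
```

Call:
move_arm --commands '[{"dp":[0,2,0],"dr":[0,0,0],"grip":-1},{"dp":[0,1.5,0],"dr":[0,0,0],"grip":-1},{"dp":[0,0,0],"dr":[0,0,0],"grip":-1},{"dp":[0,0,0],"dr":[0,0,0],"grip":-1},{"dp":[0,0,0],"dr":[0,0,0],"grip":-1}]'

```text
time: 19.1
tcp_pos: [535.5, 47.3, 80.5]
eef_rot: [[-0.556, 0.001, 0.831], [-0.831, -0.0, -0.556], [-0.0, -1.0, 0.001]]
contact_force: [-0.6, 0.3, 0.8]
width: 31.2
```

```bash
python3 q.py
python3 - <<'E'
from h import *
snap('side','s4');crop('s4',215,140,315,240,8,'c10')
snap('top','t4');crop('t4',195,140,295,240,6,'c11')
E
```

```text
19.1 psi -0.5891 tcp [535.5473  47.3366  80.4982] F [-0.6117  0.266   0.7721] M [-0.0959  0.1095  0.0515] w 31.2 j6 0.5821 e6 -0.0126
```

View pics/c10.png

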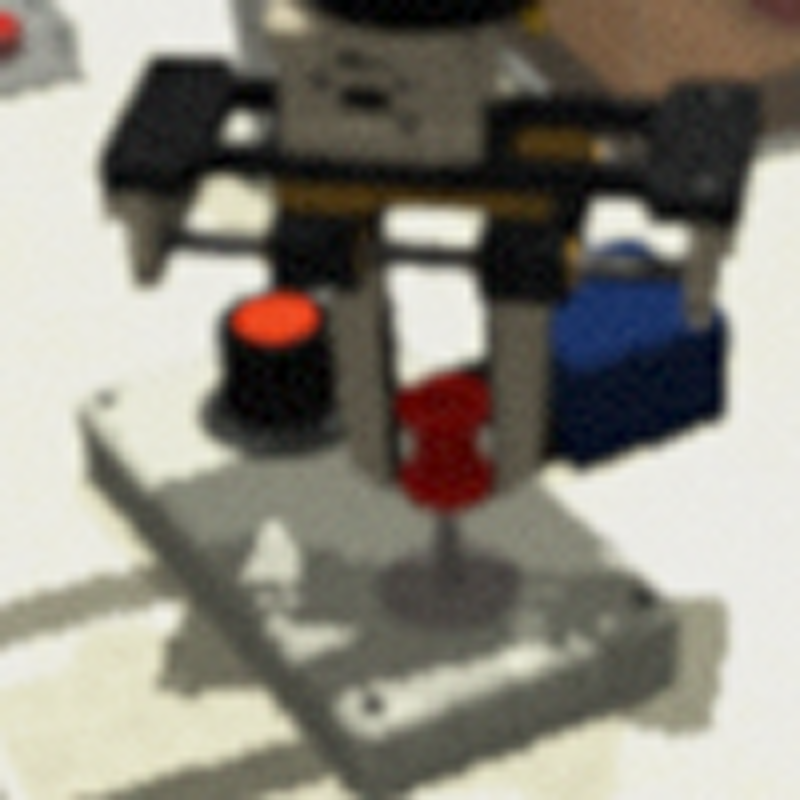

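View pics/c11.png

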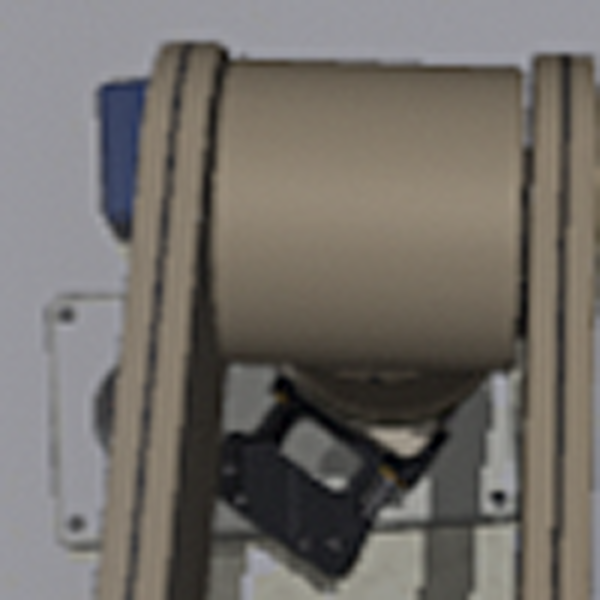

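Run:
```python
from h import *
def cc(p): return ((p[0]-215+.5)*8-.5,(p[1]-140+.5)*8-.5)
a=np.linspace(0,2*np.pi,200)
for ctr in [(532.6,47.6),(534.6,47.6),(532.6,49.6)]:
  for z in (76,110):
    q=np.array([cc(proj('side',[ctr[0]+16*np.cos(t),ctr[1]+16*np.sin(t),z])) for t in a])
    print(ctr,z,'u',q[:,0].min(),q[:,0].max(),'v',q[:,1].min(),q[:,1].max())
print('sp base',cc(proj('side',[532.6,47.6,35])),'top',cc(proj('side',[532.6,47.6,65])))
p=np.load('pics/s4.npz')['p'].astype(int)[140:240,215:315]
m=(p[:,:,0]>90)&(p[:,:,1]<40)&(p[:,:,2]<45);ys,xs=np.where(m&(np.indices(m.shape)[0]>40))
for y in range(ys.min(),ys.max()+1):
    x=xs[ys==y]; print(y*8+3.5,x.min()*8,x.max()*8+7,end=' | ')
```

```text
(532.6, 47.6) 76 u 393.0154783477856 493.6261398893348 v 454.71126853317446 513.5441851208848
(532.6, 47.6) 110 u 388.047596390486 490.80412207150493 v 366.65364715047303 424.3522049759995
(534.6, 47.6) 76 u 398.78234681511367 499.323421148546 v 453.08368879733894 511.8322799308469
(534.6, 47.6) 110 u 393.94167128863273 496.62473212349505 v 365.0526516078139 422.666593687205
(532.6, 49.6) 76 u 390.51428269037706 490.9747004550227 v 451.52632501046946 510.1848170744661
(532.6, 49.6) 110 u 385.5007658732725 488.10057549074054 v 363.53489367020484 421.0588308696117
sp base (np.float64(447.80652844087626), np.float64(585.8139697599211)) top (np.float64(444.54731099875016), np.float64(511.6266368332765))
331.5 232 239 | 339.5 248 303 | Traceback (most recent call last):
  File "<stdin>", line 12, in <module>
    return umr_minimum(a, axis, None, out, keepdims, initial, where)
ValueError: zero-size array to reduction operation minimum which has no identity
```

c10: bobbin axis at u≈446, spindle at u≈447, both within about 1 mm of prediction. The clearance is 1.8 mm plus the taper, so I'll lower in steps with force checks.

Call:
move_arm --commands '[{"dp":[0,0.7,0],"dr":[0,0,0],"grip":-1},{"dp":[0,0.4,0],"dr":[0,0,0],"grip":-1},{"dp":[0,0.2,0],"dr":[0,0,0],"grip":-1},{"dp":[0,0.2,0],"dr":[0,0,0],"grip":-1},{"dp":[0,0,0],"dr":[0,0,0],"grip":-1}]'

```text
time: 19.62
tcp_pos: [534.6, 48.2, 63.9]
eef_rot: [[-0.555, -0.001, 0.832], [-0.832, 0.0, -0.555], [0.001, -1.0, -0.001]]
contact_force: [0.4, 0.5, -0.8]
width: 31.3
```

```bash
python3 q.py
```

```text
19.62 psi -0.5879 tcp [534.6339  48.2159  63.9039] F [ 0.422   0.4991 -0.7923] M [-0.0904  0.0961  0.0531] w 31.3 j6 0.5824 e6 -0.0
```

Call:
move_arm --commands '[{"dp":[0,0.2,0],"dr":[0,0,0],"grip":-1},{"dp":[0,0.2,0],"dr":[0,0,0],"grip":-1},{"dp":[0,0,0],"dr":[0,0,0],"grip":-1}]'

```text
time: 19.87
tcp_pos: [534.9, 48.2, 60.2]
eef_rot: [[-0.555, -0.0, 0.832], [-0.832, -0.0, -0.555], [0.0, -1.0, -0.0]]
contact_force: [0.3, 0.2, -0.0]
width: 31.3
```

```bash
python3 q.py
```

```text
19.87 psi -0.588 tcp [534.937   48.2236  60.2313] F [ 0.3388  0.1526 -0.0492] M [-0.078   0.1209  0.0412] w 31.3 j6 0.5824 e6 0.0008
```

No force with the bobbin 9 mm over the spindle tip, so it's threaded. Continuing down.

Call:
move_arm --commands '[{"dp":[0,0.3,0],"dr":[0,0,0],"grip":-1},{"dp":[0,0.3,0],"dr":[0,0,0],"grip":-1},{"dp":[0,0.3,0],"dr":[0,0,0],"grip":-1},{"dp":[0,0.3,0],"dr":[0,0,0],"grip":-1},{"dp":[0,0.3,0],"dr":[0,0,0],"grip":-1},{"dp":[0,0.2,0],"dr":[0,0,0],"grip":-1},{"dp":[0,0.1,0],"dr":[0,0,0],"grip":-1},{"dp":[0,0,0],"dr":[0,0,0],"grip":-1},{"dp":[0,0,0],"dr":[0,0,0],"grip":-1}]'

```text
time: 20.62
tcp_pos: [535.1, 48.2, 42.6]
eef_rot: [[-0.555, -0.0, 0.832], [-0.832, -0.0, -0.555], [0.0, -1.0, -0.0]]
contact_force: [-0.2, -0.1, 0.3]
width: 31.0
```

```bash
python3 q.py
```

```text
20.62 psi -0.588 tcp [535.1386  48.1795  42.6053] F [-0.1556 -0.0947  0.2607] M [-0.0918  0.1075  0.0342] w 31.0 j6 0.5823 e6 -0.0001
```

Call:
move_arm --commands '[{"dp":[0,0.1,0],"dr":[0,0,0],"grip":-1},{"dp":[0,0.05,0],"dr":[0,0,0],"grip":-1},{"dp":[0,0,0],"dr":[0,0,0],"grip":-1}]'

```text
time: 20.87
tcp_pos: [535.2, 48.2, 41.1]
eef_rot: [[-0.555, 0.0, 0.832], [-0.832, 0.0, -0.555], [-0.0, -1.0, 0.0]]
contact_force: [0.1, 0.4, -0.2]
width: 31.0
```

```bash
python3 q.py
```

```text
20.87 psi -0.5879 tcp [535.1684  48.1974  41.1173] F [ 0.0552  0.3588 -0.2076] M [-0.0573  0.1696  0.0364] w 31.0 j6 0.5823 e6 0.0003
```

Call:
move_arm --commands '[{"dp":[0,0.1,0],"dr":[0,0,0],"grip":-1},{"dp":[0,0,0],"dr":[0,0,0],"grip":-1},{"dp":[0,0,0],"dr":[0,0,0],"grip":-1}]'

```text
time: 21.12
tcp_pos: [535.1, 48.2, 40.1]
eef_rot: [[-0.555, -0.0, 0.832], [-0.832, -0.0, -0.555], [0.0, -1.0, -0.0]]
contact_force: [0.6, 0.6, -0.7]
width: 31.5
```

Call:
move_arm --commands '[{"dp":[0,0.05,0],"dr":[0,0,0],"grip":-1},{"dp":[0,0,0],"dr":[0,0,0],"grip":-1},{"dp":[0,0,0],"dr":[0,0,0],"grip":-1}]'

```text
time: 21.37
tcp_pos: [535.2, 48.2, 39.8]
eef_rot: [[-0.555, 0.0, 0.832], [-0.832, -0.0, -0.555], [-0.0, -1.0, 0.0]]
contact_force: [-0.6, -0.7, 0.7]
width: 31.1
```

Call:
move_arm --commands '[{"dp":[0,0.05,0],"dr":[0,0,0],"grip":-1},{"dp":[0,0,0],"dr":[0,0,0],"grip":-1},{"dp":[0,0,0],"dr":[0,0,0],"grip":-1}]'

```text
time: 21.62
tcp_pos: [535.3, 48.2, 39.7]
eef_rot: [[-0.555, 0.0, 0.832], [-0.832, -0.0, -0.555], [-0.0, -1.0, 0.0]]
contact_force: [-3.1, 0.0, 5.3]
width: 31.3
```

Call:
move_arm --commands '[{"dp":[0,0.05,0],"dr":[0,0,0],"grip":-1},{"dp":[0,0,0],"dr":[0,0,0],"grip":-1},{"dp":[0,0,0],"dr":[0,0,0],"grip":-1}]'

```text
time: 21.87
tcp_pos: [535.3, 48.2, 39.7]
eef_rot: [[-0.555, 0.0, 0.832], [-0.832, -0.0, -0.555], [-0.0, -1.0, 0.0]]
contact_force: [-5.3, -0.5, 9.0]
width: 30.9
```

It's seated: 9 N up at TCP z 39.7, as predicted. Releasing, then lifting straight up.

Call:
move_arm --commands '[{"dp":[0,0,0],"dr":[0,0,0],"grip":0.3},{"dp":[0,0,0],"dr":[0,0,0],"grip":0.3},{"dp":[0,0,0],"dr":[0,0,0],"grip":0.3},{"dp":[0,0,0],"dr":[0,0,0],"grip":0.3},{"dp":[0,0,0],"dr":[0,0,0],"grip":0.3},{"dp":[0,-1,0],"dr":[0,0,0],"grip":0.3},{"dp":[0,-2,0],"dr":[0,0,0],"grip":0.3},{"dp":[0,-4,0],"dr":[0,0,0],"grip":0.3},{"dp":[0,-4,0],"dr":[0,0,0],"grip":0.3},{"dp":[0,-3,0],"dr":[0,0,0],"grip":0.3}]'

```text
time: 22.7
tcp_pos: [535.8, 48.2, 182.7]
eef_rot: [[-0.555, 0.003, 0.832], [-0.832, 0.0, -0.555], [-0.001, -1.0, 0.002]]
contact_force: [1.3, 0.5, 0.7]
width: 60.3
```

Call:
move_arm --commands '[{"dp":[4,0,0],"dr":[0,0,0],"grip":0.3},{"dp":[4,0,0],"dr":[0,0,0],"grip":0.3},{"dp":[4,0,0],"dr":[0,0,0],"grip":0.3},{"dp":[4,0,0],"dr":[0,0,0],"grip":0.3},{"dp":[4,0,0],"dr":[0,0,0],"grip":0.3},{"dp":[0,0,0],"dr":[0,0,0],"grip":0.3},{"dp":[0,0,0],"dr":[0,0,0],"grip":0.3},{"dp":[0,0,0],"dr":[0,0,0],"grip":0.3}]'

```text
time: 23.37
tcp_pos: [424.5, -118.3, 179.4]
eef_rot: [[-0.556, 0.001, 0.831], [-0.831, 0.0, -0.556], [-0.001, -1.0, 0.001]]
contact_force: [0.6, 0.2, 0.2]
width: 60.6
```

```bash
python3 q.py
python3 - <<'E'
from h import *
snap('side','s5');crop('s5',215,140,315,240,6,'c12')
snap('top','t5')
E
```

```text
23.37 psi -0.5892 tcp [ 424.5188 -118.2751  179.362 ] F [0.5669 0.1988 0.1677] M [-0.1045  0.1068 -0.0443] w 60.6 j6 0.2006 e6 -0.0829
```

View pics/c12.png

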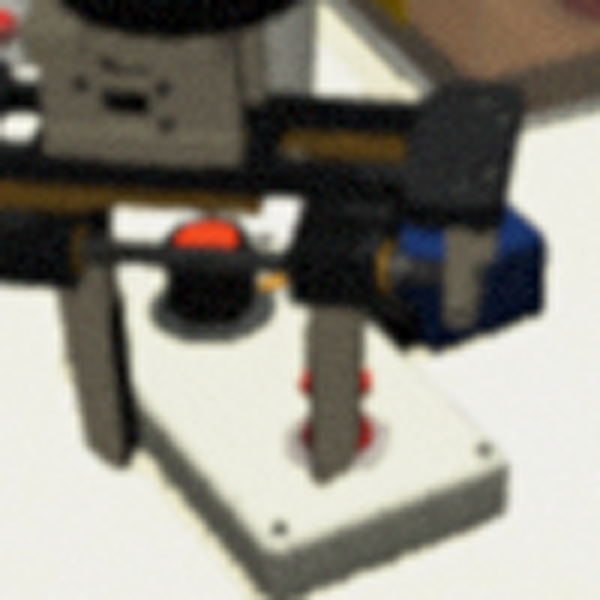

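View pics/t5.png

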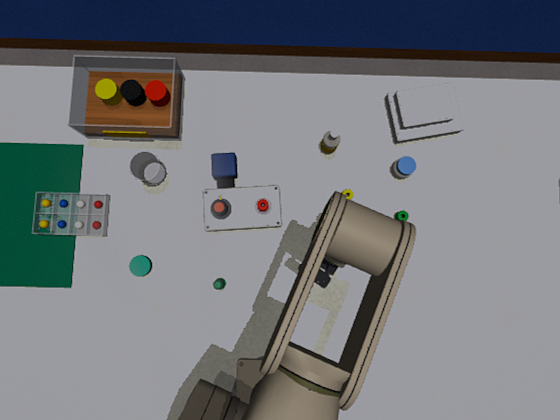

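Run:
```python
from h import *
crop('t5',245,188,285,224,14,'c13')
d=np.load('pics/t5.npz');P=d['p'].astype(int);W=[]
for y in range(196,216):
  for x in range(253,274):
    if P[y,x,0]>90 and P[y,x,1]<60 and d['d'][y,x]>0: W.append(dep('top','t5',x,y)[0])
W=np.array(W);t=W[W[:,2]>62];print(len(W),t.min(0),t.max(0),np.median(t,0))
```

```text
88 [517.4153  37.3908  62.2821] [548.7135  62.6324  73.1169] [531.8197  50.9001  67.7002]
```

View pics/c13.png

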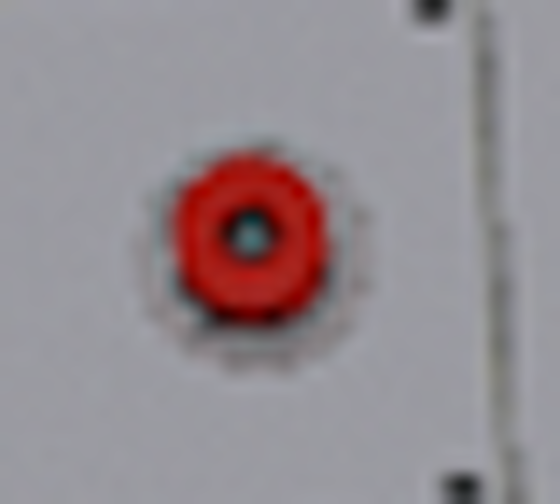

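c13 shows the spindle tip in the bobbin's hole at (250,235). The bobbin's top is at z≈68, and 69 is expected when seated. Handing in.

```bash
python3 -c "
from cell import r
print(r.hand_in())"
```

```text
the job is handed in; nothing more can be done
None
```

I turned the dial back to its zero stop and then four clicks clockwise, put the red bobbin on the spindle fully down, and handed the job in at about 23.5 s of the 72 s allowed.

- **Zero stop:** the dial started 3 clicks above zero. I pushed only until the torque passed any click and rose steadily to 0.26 N m, which is a sleeve twist of about 0.1 rad against the 0.2 rad limit.
- **Four clicks:** I turned 96° clockwise from the zero click. At the end the torque was about zero at the expected wrist angle, and the click pattern matched at each point I checked on the way. The setting rests on torque and wrist angle alone, because the brass pin moves too little to see.
- **Bobbin:** it slid onto the spindle without force and met the winder's top at the expected height, pressed down with 9 N. After release, the top camera shows the spindle tip centred in its hole. Its top reads z ≈ 68 mm against 69 mm expected, within the camera's error.
- **Everything else:** no wrist-force reading passed about 14 N, and the gripper is clear of everything. Nothing else looks moved in the last pictures, but the arm hid the blue bobbin, one green look-alike and part of the yellow bobbin. I last saw the blue and yellow bobbins and both green look-alikes in place just before gripping the red one.

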